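# Lock a cam-arm cap onto a transfer port

### The arm

A 6-joint arm with a two-finger parallel gripper is mounted at the origin on a cart in front of the work surface, level with it; the furniture and walls round the work are solid. World frame = base frame: x ahead of the robot, y to its left, z up, the work surface at z = 0. Lengths are in m, angles in rad, forces in N, time in s.
With the tool pointing down it reaches from about 0.325 to 0.875 m from the base axis. Payload 4.4 kg.
Tool frame: the origin (TCP) lies between the finger pads; the fingertips stand 19 mm ahead of it and the grasp point (between the pads) is the TCP; z points along the fingers, y is the line along which they close (so a half turn about z gives the same grasp; the last joint's range is limited). The gripper opens to 85 mm and grips with 20 to 120 N. Pads are 22 mm wide; open, the fingers measure 114 mm over their backs; the gripper's body (76 mm by 85 mm) begins 54 mm behind the grasp point. The pads swing forward as they close: fully open they stand 13 mm farther back than shut.
Start: joints at [1.052, 0.207, 1.542, -0, 1.393, -0.15], TCP at [0.207, 0.536, 0.25] pointing down, gripper open.
Joint ranges: [-2.73, 2.73], [-0.86, 2.22], [0.23, 2.46], [-1.11, 4.25], [0.08, 2.63], [-2.82, 2.82]. Speed limits (rad/s): [2.79, 2.79, 3.14, 3.14, 3.14, 3.14].

### API

Orientations are given as a unit quaternion [x, y, z, w].
In Python, from plant import arm gives the robot as it stands. The module is installed in compiled form; this text tells all that it offers.
- The arm moves only by the tool arm_command, never from a script. Its argument "rows" is a list of rows, each an object of numbers: "jaw": the closure, from -1 (fully open) to 1 (shut), so that 0 is half open; "dx", "dy", "dz": the shift along the world's x, y, z in m; "yaw": the turn about the world's z in rad. A call has 1 to 10 rows; each row is the pose to reach, as a shift and turn from the pose commanded when the call began; what a row does not reach only later rows make up. A row lasts 1/8 s, in which the tool goes at most 62.5 mm and 10.7 degrees, less where a joint would pass 70% of its speed; a pose out of reach is approached as far as the arm can. A call with a gripper value outside its range is refused whole. The fingers move at their own pace and stop on an object; "newtons" is the grip in N (left out, the last holds). Time passes only in rows, so rows that repeat a pose let the fingers close. It gives the time, the measured TCP pose, the force, the opening and the grip force at its end, in the units of the state.
- arm.read_state(): the state, without advancing time (a new reading comes with each control period).
- arm.get_image(name): name is "scene" or "top" or "wrist"; returns the picture (384x512x3 uint8, red, green, blue); there is no depth.
- arm.get_calibration(name): a dict with "camera_matrix" (3x3 intrinsics, pixels), "rvec" (rotation vector, rad) and "tvec" (3), from world to camera coordinates, as OpenCV has them. Camera axes: x right, y down, z forward; pixel columns grow to the right and rows downward; lengths in m; the calibration is good to about 2 mm. A picture is of the moment at which its call begins: read the wrist's pose just before it. get_calibration takes no time and is no camera call; for the wrist camera it gives the pose at the moment of the call.
- arm.finish_job(): hands the job in; it is judged then, once.
Trained networks look in the newest picture that a camera, given by its name, has taken for a name from the list of things; names that differ only in an ending like _2 or _b are one class to them, and where a whole thing is asked for, a point or a joint stands for the part that bears it (a point fixed in the world has none). Each returns a list of dicts, best first, with "score" (0 to 1); they miss things now and then, are a little off and sometimes report something else, mostly with a low value. They report only what shows in the picture. A call takes as long as a camera call. They do not tell look-alikes from the thing itself.
- arm.find_in(query, camera): "box" ([centre column, centre row, width, height] in pixels, round what is visible of it).
- arm.landmark_of(query, camera): "centre" ([row, column] in pixels: a listed point, or the origin of a listed thing).
The state is a dict: "t": time; "joint_pos": joint angles; "qvel": joint speeds; "joint_efforts": joint torques, N m; "tool_pos": TCP position; "eef_rot": TCP orientation; "force": force on the tool from outside, world axes, zero at the start; "moment": the same for the moment, N m; "opening": finger opening in m; "grasp_force": force on a finger pad.
Only numpy, scipy, OpenCV 4.12 (cv2) and the standard library are available. Lean on these libraries where they do the work, as an engineer would, in place of code of your own. Each camera call takes 0.05 s, during which the arm holds its last target. There are 200 camera calls.

### The job

Close off the upright transfer port: put the cam-arm cap over the port's grooved nose with its arms still open, then swing both cam arms down together, keeping them in step, until they are fully closed against the sides and the cap is locked. Be gentle: never press the cap on the port with more than about 25 N or pinch it or its arms with more than about 40 N, and leave the things standing around where they are.

Things in the scene. Friction and masses are not known exactly. Their poses are not given: they have to be found in the camera images.
- port: Fixed steel transfer port; origin under the middle of its foot (100x100x12 mm, round flange 64 mm dia to z 20), on the bench. An upright cam-groove stub stands on it, its axis always 5 mm off the foot's centre, in a direction that varies and is NOT measured: find it by feel or sight. Stub: collar 44 mm dia to z 26, pipe 30 mm dia to z 60, shoulder 40 mm dia to z 72, groove, then the nose.
- port_mark (a point): Point on the foot's centre line, level with the nose's flat top, 97 mm above the bench (the nose itself is 5 mm aside). Groove 29 mm dia z 72 to 88, nose rim 40 mm dia z 88 to 97, 1 mm chamfer. With the nose just touching the seal in the cap, the cap's origin is 70 mm above the bench; locked, the cams have drawn the cap about 2 mm lower.
- cap: Loose metal cam-arm cap, about 0.37 kg, mouth down; origin at the centre of its mouth (underside), z up. Body 52 mm dia, 42 mm high; bore 42 mm dia. 27 mm above the mouth is a sprung rubber seal, 5 N/mm, giving 4 mm, then solid. Cam arms on lugs at its +y and -y sides (33 mm from the axis); +x and -x sides have flats to grip, 54 mm across, 26 mm wide.
- lever_a (a joint): Angle of the cam arm on the cap's +y side, rad: 0 open (sticks out 20 degrees above level), grows as it swings down, 1.85 fully closed, hanging along the side, outer face 33 mm from the axis. Stiff, stays where left: 0.12 N m moves it, up to 0.2 in the last 0.4 rad, where its cam runs under the nose rim and draws the cap down. Closed cams block the bore of an unseated cap.
- lever_b (a joint): The same for the arm on the cap's -y side.
- lever_a_tip (a point): Outer (upper when open) face of arm a, 48 mm from its hinge. The hinge lies along the cap's x at y = +27, z = 16 mm in the cap's frame. The arm is a bar 12 mm wide and 4 mm thick, solid to 49 mm from the hinge, outer face 6 mm off the line through the hinge, with a thin ring at its end (to 61 mm).
- lever_b_tip (a point): The same on arm b; hinge at y = -27, z = 16 mm in the cap's frame.
- timer: Bystander: small white bench timer lying flat, 62x62x16 mm; origin under its centre.
- tube: Bystander: upright 50 ml tube with screw cap, 33 mm dia, 116 mm high; origin under its centre.
- serum: Bystander: small reagent bottle, 52 mm dia, 108 mm high; origin under its centre.
- beaker: Bystander: clear beaker, 70 mm dia, 86 mm high; origin under its centre.
Not all that is in view belongs to the job. Of the things that look like the cap, the larger one is meant.

How it is judged:
By the outcome, as a careful person would: the job done as asked, in the order asked, and still so for the second after the job is handed in, with the robot touching nothing.
It also fails if it takes over 64 s, if anything falls off the work surface, if the arm or the gripper's body presses on something with over 40 N, if the wrist force passes 120 N, or if a joint passes its speed limit or range.

## Working session

There is one attempt and no reset: what is moved stays moved. The work goes in short steps, Python scripts to look and compute and a tool call to move; the robot and the scene stay as the last step left them, time stands still between calls to the robot, and variables do not carry over. Pictures are saved under pics/ and viewed, at most 10 in all, crops included, and the job is handed in when it is done.

Besides the shell and the picture viewer there is one more tool, called after "Request:" by a JSON object that holds its "name" and its "arguments". arm_command: Moves the arm, as the interface text tells. Its arguments: {"type":"object","properties":{"rows":{"type":"array","items":{"type":"object","properties":{"jaw":{"type":"number"},"dx":{"type":"number"},"dy":{"type":"number"},"dz":{"type":"number"},"yaw":{"type":"number"}}}},"newtons":{"type":"number"}},"required":["rows"]}

```bash
mkdir -p pics; cat > h.py <<'E'
import numpy as np, cv2
from plant import arm
def cal(n):
    c=arm.get_calibration(n); R=cv2.Rodrigues(np.array(c['rvec'],float))[0]
    return np.array(c['camera_matrix'],float),R,np.array(c['tvec'],float).ravel()
def ray(c,u,v):
    K,R,t=c; d=R.T@np.linalg.inv(K)@np.array([u,v,1.]); return -R.T@t,d
def atz(c,u,v,z):
    o,d=ray(c,u,v); return o+d*(z-o[2])/d[2]
def proj(c,P):
    K,R,t=c; p=K@(R@np.asarray(P,float)+t); return p[:2]/p[2]
def save(n,im): cv2.imwrite('pics/'+n,cv2.cvtColor(im,cv2.COLOR_RGB2BGR))
E
python3 - <<'E'
from h import *
ims=[]
for n in ['scene','top']:
    im=arm.get_image(n); ims.append(im); c=cal(n); print(n,'cam at',(-c[1].T@c[2]).round(3))
    for q,z in [('cap',0),('port',0),('port_mark',.097),('lever_a_tip',.0),('timer',0),('tube',0),('serum',0),('beaker',0)]:
        for r in arm.landmark_of(q,n)[:4]:
            v,u=r['centre']; print(q,round(r['score'],2),round(u),round(v),atz(c,u,v,z).round(3))
    save(n+'.png',im)
print(arm.read_state())
E
```

```text
scene cam at [-0.153 -0.855  0.899]
cap 0.81 214 188 [0.521 0.1   0.   ]
cap 0.69 252 213 [ 0.535 -0.061  0.   ]
port 0.67 284 246 [ 0.514 -0.211  0.   ]
port 0.54 350 228 [ 0.699 -0.275  0.   ]
port_mark 0.89 287 221 [ 0.508 -0.221  0.097]
port_mark 0.39 281 250 [ 0.429 -0.286  0.097]
lever_a_tip 0.38 274 200 [ 0.622 -0.053 -0.   ]
lever_a_tip 0.36 189 176 [0.499 0.198 0.   ]
timer 0.62 209 239 [ 0.379 -0.067  0.   ]
tube 0.51 242 156 [0.695 0.178 0.   ]
serum 0.69 269 173 [0.701 0.055 0.   ]
beaker 0.9 350 231 [ 0.69  -0.282  0.   ]
top cam at [ 0.452 -0.052  1.123]
cap 0.81 200 192 [0.523 0.1   0.   ]
cap 0.54 261 188 [ 0.533 -0.062  0.   ]
cap 0.21 348 125 [ 0.698 -0.297  0.   ]
port 0.81 320 196 [ 0.51  -0.218  0.   ]
port_mark 0.56 322 193 [ 0.512 -0.209  0.097]
lever_a_tip 0.66 175 209 [0.48  0.165 0.   ]
lever_a_tip 0.56 265 166 [ 0.592 -0.073  0.   ]
timer 0.74 262 245 [ 0.381 -0.064  0.   ]
timer 0.3 324 192 [ 0.521 -0.227  0.   ]
timer 0.17 214 127 [0.696 0.061 0.   ]
tube 0.72 172 126 [0.701 0.174 0.   ]
tube 0.68 261 246 [ 0.379 -0.06   0.   ]
serum 0.76 217 124 [0.703 0.054 0.   ]
beaker 0.68 346 124 [ 0.702 -0.292  0.   ]
{'t': 0.9, 'joint_pos': array([ 1.05150236e+00,  2.06537940e-01,  1.54148798e+00,  3.01634464e-05,
        1.39352876e+00, -1.50493057e-01]), 'qvel': array([ 0.00191113, -0.00061676,  0.00252659, -0.00037257,  0.00050413,
        0.00032151]), 'joint_efforts': array([ 8.00214593e-05, -3.83042085e+01, -2.91973257e+01, -1.57464842e-04,
        6.78869437e-04, -2.68249516e-05]), 'tool_pos': array([0.20728577, 0.5363401 , 0.25032266]), 'eef_rot': array([ 1.83359803e-01,  9.83045870e-01,  2.28123003e-05, -7.77995736e-06]), 'force': array([ 0.06565065, -0.35399471, -0.9970671 ]), 'moment': array([-0.03067253, -0.00629373, -0.01269299]), 'grasp_force': 0.0, 'opening': 0.0857143941740332}
```

View pics/scene.png

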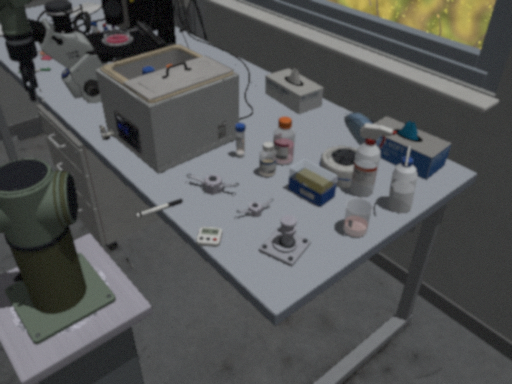

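View pics/top.png

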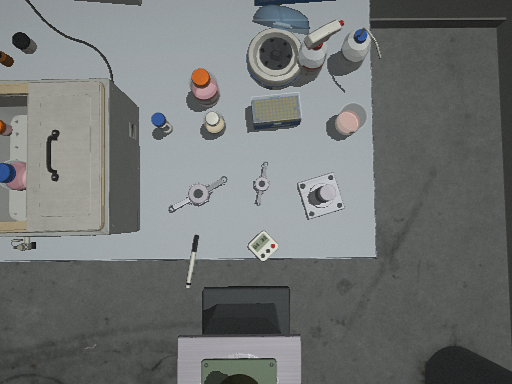

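The cap candidates in the top view are the large one at (200,193) and a small look-alike at (261,184). The large one is the job's, at about (0.523, 0.100), with its arms along (171,210)–(226,180). The port is at (320,196). I'll move above the cap, staying clear of the box.

Request:
{"name": "arm_command", "arguments": {"rows": [{"dx":0.06,"dy":-0.22,"yaw":-0.17,"jaw":-1},{"dx":0.06,"dy":-0.22,"yaw":-0.35},{"dx":0.06,"dy":-0.22,"yaw":-0.52},{"dx":0.06,"dy":-0.22,"yaw":-0.7},{"dx":0.06,"dy":-0.24,"yaw":-0.7},{"dx":0.315,"dy":-0.436,"yaw":-0.7},{"dx":0.315,"dy":-0.436,"yaw":-0.7},{"dx":0.315,"dy":-0.436,"yaw":-0.7},{"dx":0.315,"dy":-0.436,"yaw":-0.7},{"dx":0.315,"dy":-0.436,"yaw":-0.7}]}}

```text
schema error: expected keys jaw, dx, dy, dz, yaw
```

```bash
python3 - <<'E'
from h import *
s=arm.read_state(); print(s['t'],s['tool_pos'],s['eef_rot'],s['joint_pos'].round(2))
c=cal('wrist'); im=arm.get_image('wrist'); print('cam',(-c[1].T@c[2]).round(3))
for q,z in [('cap',0),('lever_a_tip',.038)]:
    for r in arm.landmark_of(q,'wrist')[:4]:
        v,u=r['centre']; print(q,round(r['score'],2),round(u),round(v),atz(c,u,v,z).round(4))
save('w1.png',im)
E
```

```text
0.9 [0.20728577 0.5363401  0.25032266] [ 1.83359803e-01  9.83045870e-01  2.28123003e-05 -7.77995736e-06] [ 1.05  0.21  1.54  0.    1.39 -0.15]
cam [0.129 0.566 0.374]
cap 0.89 102 383 [0.5226 0.0927 0.    ]
lever_a_tip 0.64 117 376 [0.4767 0.1754 0.038 ]
```

View pics/w1.png

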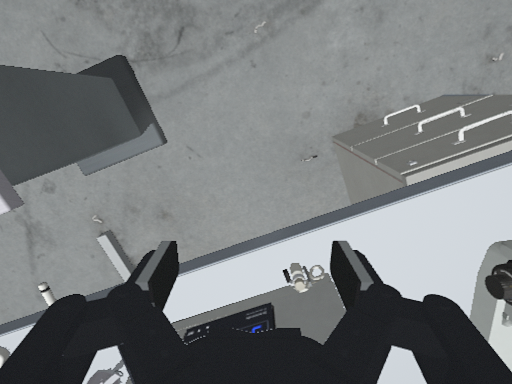

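The picture is from the start pose, because the move was refused: every row needs all five keys. It shows only the fingers at the bottom and the table edge. I'll resend the move.

Request:
{"name": "arm_command", "arguments": {"rows": [{"dx":0.06,"dy":-0.22,"dz":0,"yaw":-0.17,"jaw":-1},{"dx":0.06,"dy":-0.22,"dz":0,"yaw":-0.35,"jaw":-1},{"dx":0.06,"dy":-0.22,"dz":0,"yaw":-0.52,"jaw":-1},{"dx":0.06,"dy":-0.22,"dz":0,"yaw":-0.7,"jaw":-1},{"dx":0.06,"dy":-0.24,"dz":0,"yaw":-0.7,"jaw":-1},{"dx":0.315,"dy":-0.436,"dz":0,"yaw":-0.7,"jaw":-1},{"dx":0.315,"dy":-0.436,"dz":0,"yaw":-0.7,"jaw":-1},{"dx":0.315,"dy":-0.436,"dz":0,"yaw":-0.7,"jaw":-1},{"dx":0.315,"dy":-0.436,"dz":0,"yaw":-0.7,"jaw":-1},{"dx":0.315,"dy":-0.436,"dz":0,"yaw":-0.7,"jaw":-1}]}}

```text
t: 2.3
tool_pos: [0.5166, 0.1043, 0.2506]
eef_rot: [0.51, 0.86, 0.0, 0.0]
force: [-0.3, 0.4, 0.6]
opening: 0.0856
grasp_force: 0.0
```

```bash
python3 - <<'E'
from h import *
s=arm.read_state(); print(s['t'],s['tool_pos'],s['eef_rot'],s['joint_pos'].round(2),s['force'])
c=cal('wrist'); im=arm.get_image('wrist'); print('cam',(-c[1].T@c[2]).round(3))
for q,z in [('cap',0),('lever_a_tip',.038)]:
    for r in arm.landmark_of(q,'wrist')[:4]:
        v,u=r['centre']; print(q,round(r['score'],2),round(u),round(v),atz(c,u,v,z).round(4))
save('w2.png',im)
E
```

```text
2.3 [0.51664795 0.10434941 0.25056743] [5.09558790e-01 8.60435715e-01 3.84149231e-04 2.69510463e-04] [ 0.03  0.1   1.66  0.    1.38 -0.47] [-0.27102374  0.43103618  0.55628908]
cam [0.476 0.178 0.374]
cap 0.86 216 258 [ 0.5425 -0.0717  0.    ]
cap 0.69 250 162 [0.5149 0.0949 0.    ]
lever_a_tip 0.96 253 106 [0.481  0.1666 0.038 ]
lever_a_tip 0.65 245 282 [ 0.5928 -0.0631  0.038 ]
lever_a_tip 0.54 252 217 [0.5515 0.0367 0.038 ]
```

View pics/w2.png

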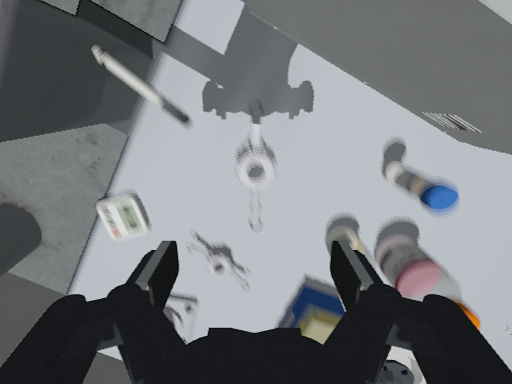

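The blurred picture was taken while the arm was still moving. The large cap is at (256,170) with its arms vertical in the image, and the small look-alike is at (218,262). I'll look again now that the arm is still.

```bash
cat > look.py <<'E'
from h import *
import sys
s=arm.read_state(); n=s['eef_rot']; a=np.degrees(2*np.arctan2(n[1],n[0]))-90
print(round(s['t'],2),s['tool_pos'].round(4),'tooly deg',a.round(2),'F',s['force'].round(1),'open',round(s['opening'],4))
c=cal('wrist'); im=arm.get_image('wrist')
for a in sys.argv[2:]:
    q,z=a.split(':')
    for r in arm.landmark_of(q,'wrist')[:4]:
        v,u=r['centre']; print(q,round(r['score'],2),round(u),round(v),atz(c,u,v,float(z)).round(4))
save(sys.argv[1],im)
E
python3 look.py w3.png cap:0 lever_a_tip:.038; python3 look.py w4.png cap:0 lever_a_tip:.038
python3 - <<'E'
import cv2; im=cv2.imread('pics/w4.png'); cv2.imwrite('pics/w4c.png',cv2.resize(im[40:300,150:350],None,fx=2.3,fy=2.3))
E
```

```text
2.45 [0.5168 0.1038 0.2499] tooly deg 28.51 F [-0.7  0.6 -0.2] open 0.0856
cap 0.65 252 165 [0.5198 0.0929 0.    ]
lever_a_tip 0.66 254 107 [0.4835 0.1657 0.038 ]
lever_a_tip 0.54 243 281 [ 0.5892 -0.0632  0.038 ]
lever_a_tip 0.21 251 164 [0.5135 0.1022 0.038 ]
2.6 [0.5141 0.1065 0.25  ] tooly deg 28.8 F [-0.4  0.6  0. ] open 0.0855
cap 0.92 254 163 [0.5171 0.099  0.    ]
cap 0.58 220 256 [ 0.5433 -0.0621  0.    ]
lever_a_tip 0.72 256 112 [0.4847 0.1647 0.038 ]
lever_a_tip 0.61 245 283 [ 0.5913 -0.0614  0.038 ]
```

View pics/w4c.png

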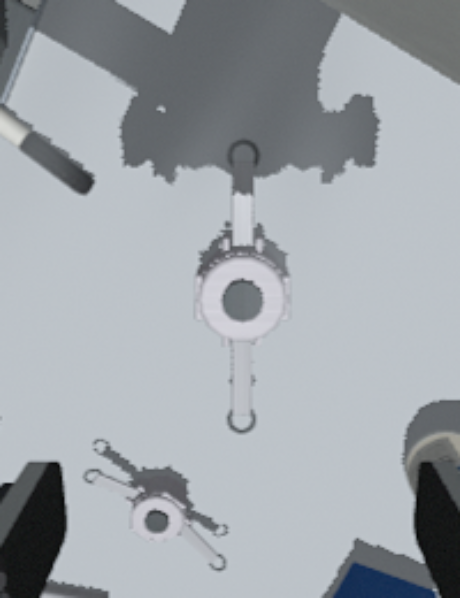

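The crop shows the large cap, arms open and vertical in the image, its top circle at wrist pixel (256,170). The gripper is aligned with the flats. I'll work out the offset.

Request:
{"name": "arm_command", "arguments": {"rows": [{"dx":0,"dy":0,"dz":-0.06,"yaw":0,"jaw":-1},{"dx":0,"dy":0,"dz":-0.1,"yaw":0,"jaw":-1},{"dx":0,"dy":0,"dz":-0.1,"yaw":0,"jaw":-1},{"dx":0,"dy":0,"dz":-0.1,"yaw":0,"jaw":-1},{"dx":0,"dy":0,"dz":-0.1,"yaw":0,"jaw":-1}]}}

```text
t: 3.38
tool_pos: [0.517, 0.1062, 0.153]
eef_rot: [0.509, 0.861, 0.001, 0.002]
force: [-0.3, -0.5, 0.1]
opening: 0.0854
grasp_force: 0.0
```

```bash
python3 - <<'E'
from h import *
print('cal2',atz(cal('wrist'),255.7,170,.042)) 
E
python3 look.py w5.png cap:0 lever_a_tip:.038
python3 - <<'E'
from h import *
c=cal('wrist'); im=cv2.imread('pics/w5.png'); g=cv2.GaussianBlur(cv2.cvtColor(im,cv2.COLOR_BGR2GRAY),(3,3),1)
h=cv2.HoughCircles(g,cv2.HOUGH_GRADIENT,1,10,param1=100,param2=15,minRadius=8,maxRadius=45)
for u,v,r in (h[0][:6] if h is not None else []): print(u,v,r,atz(c,u,v,.042).round(4), 'R',np.linalg.norm(atz(c,u+r,v,.042)-atz(c,u,v,.042)).round(4))
s=arm.read_state(); print(proj(c,s['tool_pos']))
cv2.imwrite('pics/w5c.png',cv2.resize(im[40:300,130:380],None,fx=2.3,fy=2.3))
E
```

```text
cal2 [0.50928665 0.1239999  0.042     ]
3.38 [0.517  0.1062 0.153 ] tooly deg 28.79 F [-0.3 -0.5  0.1] open 0.0854
cap 0.93 207 299 [ 0.5436 -0.0647  0.    ]
cap 0.82 251 184 [0.5188 0.0976 0.    ]
lever_a_tip 0.87 253 115 [0.4837 0.165  0.038 ]
lever_a_tip 0.43 238 332 [ 0.5859 -0.0573  0.038 ]
252.5 193.5 23.0 [0.5165 0.1027 0.042 ] R 0.0214
439.5 318.5 44.4 [0.7707 0.0727 0.042 ] R 0.0497
79.5 246.5 28.8 [ 0.3923 -0.0297  0.042 ] R 0.0287
436.5 305.5 32.0 [0.7555 0.085  0.042 ] R 0.0351
77.5 335.5 41.1 [ 0.4246 -0.1445  0.042 ] R 0.0467
89.5 250.5 23.0 [ 0.4024 -0.0294  0.042 ] R 0.023
[254.39187754 259.52719238]
```

View pics/w5c.png

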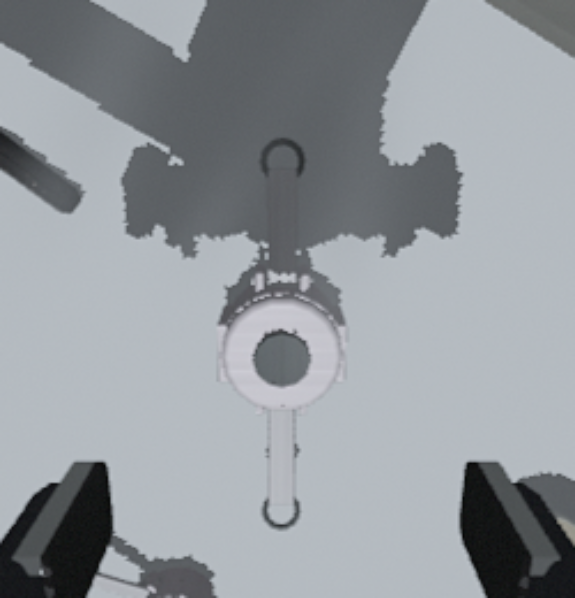

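The crop is sharp. The cap's top circle is at wrist pixel (252.6,193), which puts the axis near (0.517, 0.102), centred between the fingers. I'll descend and grip.

Request:
{"name": "arm_command", "arguments": {"rows": [{"dx":0,"dy":-0.005,"dz":-0.04,"yaw":0,"jaw":-1},{"dx":0,"dy":-0.005,"dz":-0.08,"yaw":0,"jaw":-1},{"dx":0,"dy":-0.005,"dz":-0.11,"yaw":0,"jaw":-1},{"dx":0,"dy":-0.005,"dz":-0.125,"yaw":0,"jaw":-1},{"dx":0,"dy":-0.005,"dz":-0.125,"yaw":0,"jaw":-1},{"dx":0,"dy":-0.005,"dz":-0.125,"yaw":0,"jaw":-1}]}}

```text
t: 4.28
tool_pos: [0.5165, 0.101, 0.0267]
eef_rot: [0.509, 0.861, 0.001, 0.001]
force: [-0.2, 0.0, -0.1]
opening: 0.0858
grasp_force: 0.0
```

Request:
{"name": "arm_command", "arguments": {"rows": [{"dx":0,"dy":0,"dz":0,"yaw":0,"jaw":0.0},{"dx":0,"dy":0,"dz":0,"yaw":0,"jaw":0.2},{"dx":0,"dy":0,"dz":0,"yaw":0,"jaw":0.4},{"dx":0,"dy":0,"dz":0,"yaw":0,"jaw":0.6},{"dx":0,"dy":0,"dz":0,"yaw":0,"jaw":0.6}], "newtons": 30}}

```text
t: 4.9
tool_pos: [0.5168, 0.1012, 0.0268]
eef_rot: [0.509, 0.861, 0.001, 0.001]
force: [1.2, 1.1, 5.6]
opening: 0.0534
grasp_force: 33.3
```

The cap is gripped, with the opening at 53.4 mm as expected. I'll lift it and carry it to a spot where the wrist camera stands over the port.

Request:
{"name": "arm_command", "arguments": {"rows": [{"dx":0,"dy":0,"dz":0.03,"yaw":0,"jaw":0.6},{"dx":0,"dy":0,"dz":0.09,"yaw":0,"jaw":0.6},{"dx":0,"dy":0,"dz":0.15,"yaw":0,"jaw":0.6},{"dx":0,"dy":-0.04,"dz":0.2,"yaw":0,"jaw":0.6},{"dx":0,"dy":-0.1,"dz":0.21,"yaw":0,"jaw":0.6},{"dx":0.01,"dy":-0.16,"dz":0.21,"yaw":0,"jaw":0.6},{"dx":0.02,"dy":-0.22,"dz":0.21,"yaw":0,"jaw":0.6},{"dx":0.03,"dy":-0.28,"dz":0.21,"yaw":0,"jaw":0.6},{"dx":0.035,"dy":-0.34,"dz":0.21,"yaw":0,"jaw":0.6},{"dx":0.035,"dy":-0.39,"dz":0.21,"yaw":0,"jaw":0.6}]}}

```text
t: 6.15
tool_pos: [0.5486, -0.2907, 0.2327]
eef_rot: [0.51, 0.86, 0.0, -0.002]
force: [1.1, 1.3, -3.4]
opening: 0.0534
grasp_force: 35.0
```

Request:
{"name": "arm_command", "arguments": {"rows": [{"dx":0,"dy":0,"dz":0,"yaw":0,"jaw":0.6},{"dx":0,"dy":0,"dz":0,"yaw":0,"jaw":0.6},{"dx":0,"dy":0,"dz":0,"yaw":0,"jaw":0.6}]}}

```text
t: 6.52
tool_pos: [0.5496, -0.2874, 0.2343]
eef_rot: [0.509, 0.861, 0.0, -0.001]
force: [-1.3, -0.1, -4.4]
opening: 0.0532
grasp_force: 35.0
```

```bash
python3 look.py w6.png port_mark:.097 port:0 cap:.21
python3 - <<'E'
from h import *
c=cal('wrist'); im=cv2.imread('pics/w6.png'); g=cv2.GaussianBlur(cv2.cvtColor(im,cv2.COLOR_BGR2GRAY),(3,3),1)
h=cv2.HoughCircles(g,cv2.HOUGH_GRADIENT,1,10,param1=100,param2=15,minRadius=10,maxRadius=45)
for u,v,r in (h[0][:8] if h is not None else []): print(u,v,r,atz(c,u,v,.097).round(4), 'R',np.linalg.norm(atz(c,u+r,v,.097)-atz(c,u,v,.097)).round(4))
cv2.imwrite('pics/w6c.png',cv2.resize(im[20:384,90:420],None,fx=1.6,fy=1.6))
E
```

```text
6.53 [ 0.5496 -0.2874  0.2343] tooly deg 28.85 F [-1.3 -0.1 -4.4] open 0.0532
port_mark 0.68 258 100 [ 0.5136 -0.2157  0.097 ]
port 0.81 255 96 [ 0.5096 -0.2139  0.    ]
cap 0.73 251 239 [ 0.5484 -0.2894  0.21  ]
371.5 243.5 28.8 [ 0.7001 -0.2885  0.097 ] R 0.0322
476.5 306.5 26.6 [ 0.866  -0.2972  0.097 ] R 0.0325
349.5 211.5 19.4 [ 0.6558 -0.2684  0.097 ] R 0.0207
473.5 126.5 36.6 [ 0.7079 -0.1378  0.097 ] R 0.0352
357.5 237.5 38.9 [ 0.6819 -0.2899  0.097 ] R 0.0431
452.5 275.5 44.4 [ 0.8089 -0.2771  0.097 ] R 0.0519
365.5 222.5 43.3 [ 0.6786 -0.2707  0.097 ] R 0.047
475.5 201.5 26.6 [ 0.7654 -0.1947  0.097 ] R 0.0281
```

View pics/w6c.png

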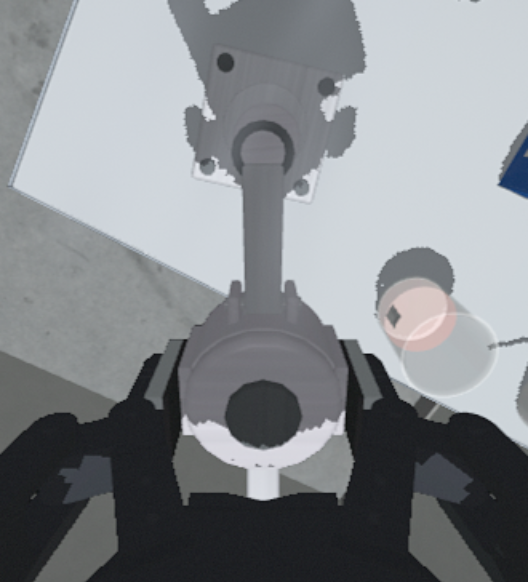

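The cap held in the fingers fills the lower middle, and its arm and ring hide the nose, at about (263,149) in the crop. I'll sidestep along the jaw axis to see the nose.

Request:
{"name": "arm_command", "arguments": {"rows": [{"dx":-0.05,"dy":-0.02,"dz":0,"yaw":0,"jaw":0.6},{"dx":-0.06,"dy":-0.03,"dz":0,"yaw":0,"jaw":0.6},{"dx":-0.06,"dy":-0.03,"dz":0,"yaw":0,"jaw":0.6},{"dx":-0.06,"dy":-0.03,"dz":0,"yaw":0,"jaw":0.6},{"dx":-0.06,"dy":-0.03,"dz":0,"yaw":0,"jaw":0.6}]}}

```text
t: 7.35
tool_pos: [0.491, -0.3186, 0.2355]
eef_rot: [0.509, 0.861, 0.0, 0.0]
force: [-0.4, -1.0, -5.4]
opening: 0.0531
grasp_force: 35.3
```

```bash
python3 look.py w7.png port_mark:.097 port:0
python3 - <<'E'
from h import *
im=cv2.imread('pics/w7.png'); cv2.imwrite('pics/w7c.png',cv2.resize(im[40:200,240:420],None,fx=3.5,fy=3.5,interpolation=cv2.INTER_CUBIC))
E
```

```text
7.35 [ 0.491  -0.3186  0.2355] tooly deg 28.83 F [-0.4 -1.  -5.4] open 0.0531
port_mark 0.82 327 100 [ 0.5118 -0.2163  0.097 ]
port 0.56 307 99 [ 0.5116 -0.2166  0.    ]
```

View pics/w7c.png

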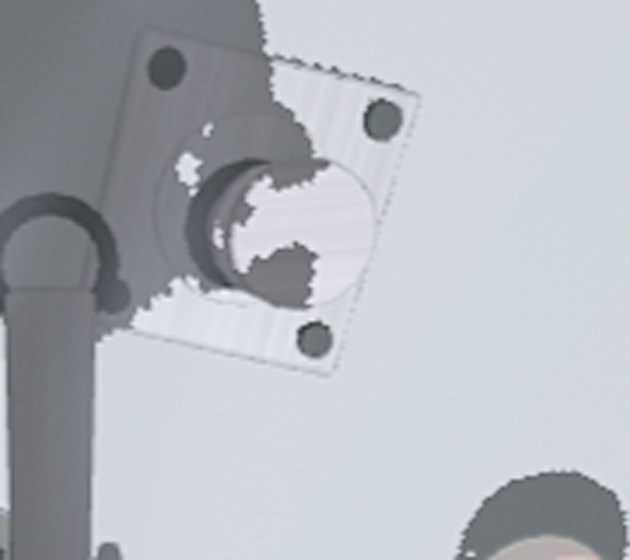

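The nose's top disc shows clearly: its centre is at (303,234) in the crop with a radius of about 74, which is wrist pixel (326.2,106.5). The cap arm is at the left.

```bash
python3 - <<'E'
from h import *
c=cal('wrist'); a=atz(c,326.2,106.5,.097); print('nose',a, 'R',np.linalg.norm(atz(c,347.3,106.5,.097)-a))
K,R,t=c; print('cam',-R.T@t)
for (u,v) in [(167,69),(383,121),(315,340),(116,295)]:
    print(atz(c,240+(u+.5)/3.5-.5,40+(v+.5)/3.5-.5,.012).round(4))
# cap top in hand, image w6/w7: hough near TCP
s=arm.read_state(); im=cv2.imread('pics/w7.png'); g=cv2.GaussianBlur(cv2.cvtColor(im,cv2.COLOR_BGR2GRAY),(3,3),1)
zt=s['tool_pos'][2]-.0268+.042
for r0 in ((20,30),(42,58)):
  h=cv2.HoughCircles(g[180:330,190:320].copy(),cv2.HOUGH_GRADIENT,1,5,param1=80,param2=12,minRadius=r0[0],maxRadius=r0[1])
  for u,v,r in (h[0][:3] if h is not None else []):
    u+=190;v+=180; p=atz(c,u,v,zt); print(u,v,r,p.round(4),(p-s['tool_pos']).round(4),np.linalg.norm(atz(c,u+r,v,zt)-p).round(4))
E
```

```text
nose [ 0.51414477 -0.22160534  0.097     ] R 0.019781606774341973
cam [ 0.44996958 -0.24550844  0.35880035]
[ 0.4652 -0.1916  0.012 ]
[ 0.5382 -0.1698  0.012 ]
[ 0.5598 -0.2428  0.012 ]
[ 0.4875 -0.2642  0.012 ]
256.5 278.5 21.0 [ 0.4917 -0.3186  0.2504] [0.0011 0.0001 0.0152] 0.0102
253.5 274.5 25.7 [ 0.4893 -0.3173  0.2504] [-0.0013  0.0014  0.0152] 0.0124
254.5 284.5 27.0 [ 0.4925 -0.3222  0.2504] [ 0.0019 -0.0035  0.0152] 0.0132
253.5 260.5 53.0 [ 0.4855 -0.3104  0.2504] [-0.0051  0.0083  0.0152] 0.0251
253.5 255.5 57.4 [ 0.4842 -0.308   0.2504] [-0.0064  0.0107  0.0152] 0.027
258.5 253.5 57.4 [ 0.4857 -0.3059  0.2504] [-0.0049  0.0128  0.0152] 0.0269
```

Two checks agree: the bolt holes give the foot centre at (0.5127, -0.2171), and the nose lies 4.8 mm from it, against 5 mm by description. Next I'll check where the cap sits in the hand.

```bash
python3 - <<'E'
from h import *
im=cv2.imread('pics/w7.png'); cv2.imwrite('pics/w7d.png',cv2.resize(cv2.convertScaleAbs(im[200:330,180:330],alpha=1.6),None,fx=4.5,fy=4.5,interpolation=cv2.INTER_CUBIC))
E
```

```text
(no output)
```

View pics/w7d.png

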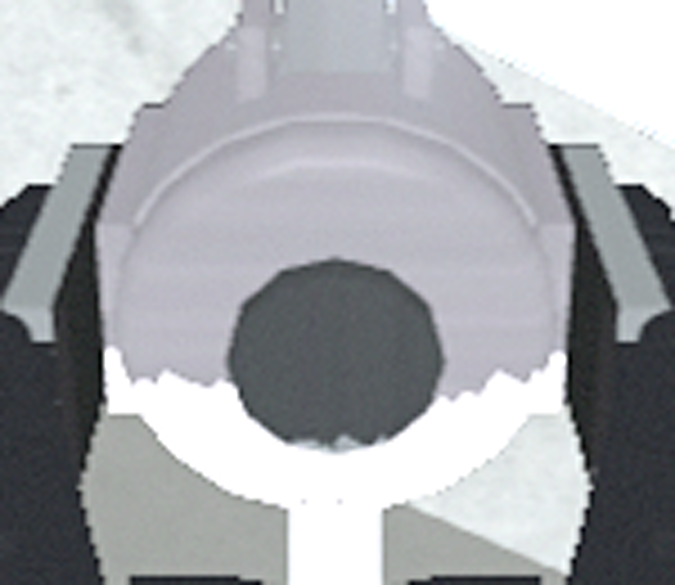

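The cap's top disc puts the cap axis at the TCP in both views, within about 0.5 mm. I'll move above the nose at (0.5143, -0.2218).

Request:
{"name": "arm_command", "arguments": {"rows": [{"dx":0.011,"dy":0.048,"dz":0,"yaw":0,"jaw":0.6},{"dx":0.023,"dy":0.097,"dz":0,"yaw":0,"jaw":0.6},{"dx":0.023,"dy":0.097,"dz":-0.04,"yaw":0,"jaw":0.6},{"dx":0.023,"dy":0.097,"dz":-0.08,"yaw":0,"jaw":0.6},{"dx":0.023,"dy":0.097,"dz":-0.1,"yaw":0,"jaw":0.6},{"dx":0.023,"dy":0.097,"dz":-0.1,"yaw":0,"jaw":0.6},{"dx":0.023,"dy":0.097,"dz":-0.1,"yaw":0,"jaw":0.6},{"dx":0.023,"dy":0.097,"dz":-0.1,"yaw":0,"jaw":0.6}]}}

```text
t: 8.5
tool_pos: [0.5143, -0.2229, 0.1371]
eef_rot: [0.509, 0.861, -0.0, 0.002]
force: [0.1, 1.0, -4.1]
opening: 0.0535
grasp_force: 35.2
```

Request:
{"name": "arm_command", "arguments": {"rows": [{"dx":0,"dy":0.001,"dz":-0.006,"yaw":0,"jaw":0.6},{"dx":0,"dy":0.001,"dz":-0.011,"yaw":0,"jaw":0.6},{"dx":0,"dy":0.001,"dz":-0.013,"yaw":0,"jaw":0.6},{"dx":0,"dy":0.001,"dz":-0.015,"yaw":0,"jaw":0.6},{"dx":0,"dy":0.001,"dz":-0.016,"yaw":0,"jaw":0.6}]}}

```text
t: 9.12
tool_pos: [0.5138, -0.2204, 0.1195]
eef_rot: [0.509, 0.861, 0.001, 0.0]
force: [2.6, 3.4, -3.2]
opening: 0.0538
grasp_force: 35.5
```

The mouth is about 4 mm below the nose top with no vertical contact, so it's in the bore. There's a light side load towards +x/+y, so I'll ease that way while descending.

Request:
{"name": "arm_command", "arguments": {"rows": [{"dx":0.0005,"dy":0.001,"dz":-0.003,"yaw":0,"jaw":0.6},{"dx":0.0005,"dy":0.001,"dz":-0.006,"yaw":0,"jaw":0.6},{"dx":0.0005,"dy":0.001,"dz":-0.009,"yaw":0,"jaw":0.6},{"dx":0.0005,"dy":0.001,"dz":-0.012,"yaw":0,"jaw":0.6},{"dx":0.0005,"dy":0.001,"dz":-0.014,"yaw":0,"jaw":0.6},{"dx":0.0005,"dy":0.001,"dz":-0.016,"yaw":0,"jaw":0.6},{"dx":0.0005,"dy":0.001,"dz":-0.017,"yaw":0,"jaw":0.6}]}}

```text
t: 10.0
tool_pos: [0.5136, -0.2201, 0.1022]
eef_rot: [0.509, 0.861, -0.0, -0.0]
force: [2.0, 0.5, -2.8]
opening: 0.0536
grasp_force: 35.4
```

Request:
{"name": "arm_command", "arguments": {"rows": [{"dx":0.0003,"dy":0,"dz":-0.002,"yaw":0,"jaw":0.6},{"dx":0.0003,"dy":0,"dz":-0.004,"yaw":0,"jaw":0.6},{"dx":0.0003,"dy":0,"dz":-0.005,"yaw":0,"jaw":0.6},{"dx":0.0003,"dy":0,"dz":-0.006,"yaw":0,"jaw":0.6},{"dx":0.0003,"dy":0,"dz":-0.006,"yaw":0,"jaw":0.6}]}}

```text
t: 10.62
tool_pos: [0.5136, -0.2201, 0.0963]
eef_rot: [0.509, 0.861, -0.0, -0.0]
force: [-0.5, 0.8, -2.9]
opening: 0.053
grasp_force: 35.6
```

Request:
{"name": "arm_command", "arguments": {"rows": [{"dx":0,"dy":0,"dz":-0.0007,"yaw":0,"jaw":0.6},{"dx":0,"dy":0,"dz":-0.0014,"yaw":0,"jaw":0.6},{"dx":0,"dy":0,"dz":-0.0014,"yaw":0,"jaw":0.6}]}}

```text
t: 11.0
tool_pos: [0.5138, -0.2202, 0.0954]
eef_rot: [0.509, 0.861, -0.0, -0.0]
force: [-2.7, 2.3, 1.8]
opening: 0.0536
grasp_force: 36.2
```

The seal is touched, and the cap's weight is now carried by the port. I'll release, rise, and turn a quarter turn so the fingers straddle the arms.

Request:
{"name": "arm_command", "arguments": {"rows": [{"dx":0,"dy":0,"dz":0,"yaw":0,"jaw":0.2},{"dx":0,"dy":0,"dz":0,"yaw":0,"jaw":-0.5},{"dx":0,"dy":0,"dz":0,"yaw":0,"jaw":-1},{"dx":0,"dy":0,"dz":0,"yaw":0,"jaw":-1},{"dx":0,"dy":0,"dz":0.02,"yaw":0,"jaw":-1},{"dx":0,"dy":0,"dz":0.06,"yaw":0,"jaw":-1},{"dx":0,"dy":0,"dz":0.1,"yaw":0,"jaw":-1},{"dx":0,"dy":0,"dz":0.1,"yaw":0.17,"jaw":-1},{"dx":0,"dy":0,"dz":0.1,"yaw":0.35,"jaw":-1},{"dx":0,"dy":0,"dz":0.1,"yaw":0.52,"jaw":-1}]}}

```text
t: 12.25
tool_pos: [0.514, -0.2203, 0.195]
eef_rot: [0.268, 0.963, -0.0, 0.0]
force: [0.3, -0.3, 0.3]
opening: 0.0856
grasp_force: 0.0
```

Request:
{"name": "arm_command", "arguments": {"rows": [{"dx":0,"dy":0,"dz":0,"yaw":0.18,"jaw":-1},{"dx":0,"dy":0,"dz":0,"yaw":0.36,"jaw":-1},{"dx":0,"dy":0,"dz":0,"yaw":0.54,"jaw":-1},{"dx":0,"dy":0,"dz":0,"yaw":0.72,"jaw":-1},{"dx":0,"dy":0,"dz":0,"yaw":0.9,"jaw":-1},{"dx":0,"dy":0,"dz":0,"yaw":1.05,"jaw":-1},{"dx":0,"dy":0,"dz":0,"yaw":1.05,"jaw":-1},{"dx":0,"dy":0,"dz":0,"yaw":1.05,"jaw":-1},{"dx":0,"dy":0,"dz":0,"yaw":1.05,"jaw":-1}]}}

```text
t: 13.38
tool_pos: [0.5139, -0.2201, 0.1949]
eef_rot: [-0.247, 0.969, -0.0, 0.0]
force: [0.4, 0.1, 0.9]
opening: 0.0856
grasp_force: 0.0
```

```bash
python3 look.py w8.png cap:.0695 lever_a_tip:.108 
python3 - <<'E'
from h import *
im=cv2.imread('pics/w8.png'); cv2.imwrite('pics/w8c.png',cv2.resize(im,None,fx=1.5,fy=1.5,interpolation=cv2.INTER_CUBIC))
E
```

```text
13.38 [ 0.5139 -0.2201  0.1949] tooly deg 118.65 F [0.4 0.1 0.9] open 0.0856
cap 0.78 250 185 [ 0.5156 -0.2243  0.0695]
cap 0.67 345 242 [ 0.5229 -0.105   0.0695]
lever_a_tip 0.59 333 197 [ 0.4792 -0.163   0.108 ]
lever_a_tip 0.59 328 276 [ 0.5476 -0.1228  0.108 ]
```

View pics/w8c.png

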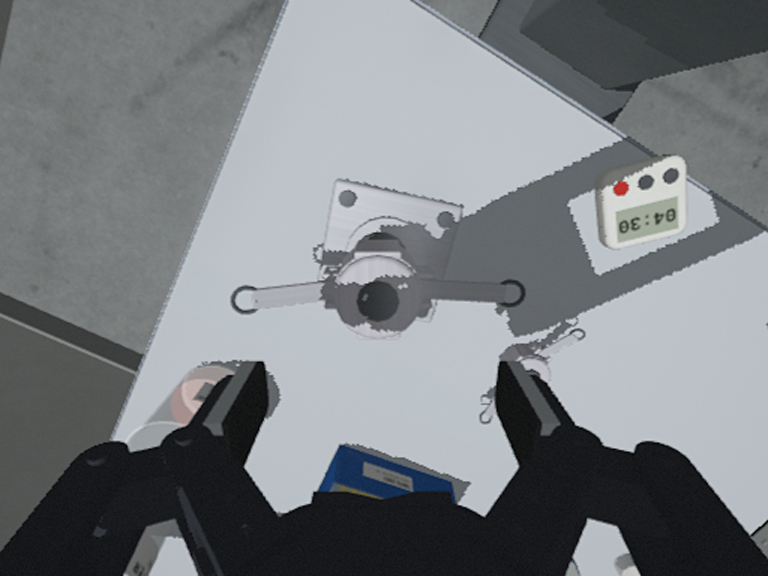

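The cap is seated with both arms open, rings at (244,299) and (513,292) and the disc at (379,298), nearly parallel to the jaw line. I'll compute the centring offset.

```bash
python3 - <<'E'
from h import *
c=cal('wrist'); s=arm.read_state(); T=s['tool_pos']; a=np.radians(118.65); Y=np.array([np.cos(a),np.sin(a),0]);X=np.array([Y[1],-Y[0],0])
f=lambda u,v,z: atz(c,(u+.5)/1.5-.5,(v+.5)/1.5-.5,z)
for n,p in [('disc',f(379,298.5,.1115)),('ringL',f(244,299,.105)),('ringR',f(513,292,.105)),('nose',np.array([.5143,-.2218,.097]))]:
    print(n,p.round(4),'along jaw',((p-T)@Y).round(4),'across',((p-T)@X).round(4))
E
```

```text
disc [ 0.5121 -0.2228  0.1115] along jaw -0.0015 across -0.0029
ringL [ 0.5517 -0.2891  0.105 ] along jaw -0.0786 across 0.0001
ringR [ 0.4743 -0.1567  0.105 ] along jaw 0.0746 across -0.0044
nose [ 0.5143 -0.2218  0.097 ] along jaw -0.0017 across -0.0004
```

The cap's centre is 1.7 mm along the jaw from the TCP. I'll shift (+0.001, -0.0015) and descend to just above the arms.

Request:
{"name": "arm_command", "arguments": {"rows": [{"dx":0.001,"dy":-0.0015,"dz":-0.03,"yaw":0.01,"jaw":-1},{"dx":0.001,"dy":-0.0015,"dz":-0.055,"yaw":0.02,"jaw":-1},{"dx":0.001,"dy":-0.0015,"dz":-0.065,"yaw":0.02,"jaw":-1},{"dx":0.001,"dy":-0.0015,"dz":-0.07,"yaw":0.02,"jaw":-1},{"dx":0.001,"dy":-0.0015,"dz":-0.075,"yaw":0.02,"jaw":-1},{"dx":0.001,"dy":-0.0015,"dz":-0.08,"yaw":0.02,"jaw":-1},{"dx":0.001,"dy":-0.0015,"dz":-0.08,"yaw":0.02,"jaw":-1}]}}

```text
t: 14.4
tool_pos: [0.5148, -0.2216, 0.1148]
eef_rot: [-0.258, 0.966, 0.0, -0.0]
force: [-0.5, -0.1, -0.3]
opening: 0.0856
grasp_force: 0.0
```

Request:
{"name": "arm_command", "arguments": {"rows": [{"dx":0,"dy":0,"dz":-0.003,"yaw":0,"jaw":-1},{"dx":0,"dy":0,"dz":-0.006,"yaw":0,"jaw":-1},{"dx":0,"dy":0,"dz":-0.009,"yaw":0,"jaw":-1},{"dx":0,"dy":0,"dz":-0.012,"yaw":0,"jaw":-1},{"dx":0,"dy":0,"dz":-0.012,"yaw":0,"jaw":-1}]}}

```text
t: 15.02
tool_pos: [0.5151, -0.2217, 0.1031]
eef_rot: [-0.258, 0.966, -0.0, 0.0]
force: [-0.5, 0.7, 2.9]
opening: 0.0852
grasp_force: 1.3
```

```bash
python3 look.py w9.png lever_a_tip:.1 ; python3 -c "
from h import *
s=arm.read_state(); print(s['moment'].round(2))"
```

```text
15.03 [ 0.5151 -0.2217  0.1031] tooly deg 119.86 F [-0.5  0.7  2.9] open 0.0852
lever_a_tip 0.64 390 261 [ 0.4796 -0.1552  0.1   ]
[ 0.    0.01 -0.  ]
```

Contact has begun, evenly (moment near zero). I'll keep pressing down.

Request:
{"name": "arm_command", "arguments": {"rows": [{"dx":0,"dy":0,"dz":-0.002,"yaw":0,"jaw":-1},{"dx":0,"dy":0,"dz":-0.004,"yaw":0,"jaw":-1},{"dx":0,"dy":0,"dz":-0.006,"yaw":0,"jaw":-1},{"dx":0,"dy":0,"dz":-0.008,"yaw":0,"jaw":-1}]}}

```text
t: 15.62
tool_pos: [0.5164, -0.2234, 0.0973]
eef_rot: [-0.258, 0.966, -0.002, 0.001]
force: [-3.6, -0.5, 12.7]
opening: 0.0856
grasp_force: 6.2
```

Request:
{"name": "arm_command", "arguments": {"rows": [{"dx":0,"dy":0,"dz":-0.002,"yaw":0,"jaw":-1},{"dx":0,"dy":0,"dz":-0.004,"yaw":0,"jaw":-1},{"dx":0,"dy":0,"dz":-0.006,"yaw":0,"jaw":-1}]}}

```text
t: 16.0
tool_pos: [0.5167, -0.2232, 0.0926]
eef_rot: [-0.258, 0.966, -0.002, 0.001]
force: [-5.3, 1.0, 18.7]
opening: 0.0857
grasp_force: 9.9
```

```bash
python3 -c "
from h import *
s=arm.read_state(); print(s['moment'].round(2))"
```

```text
[0.32 0.82 0.07]
```

The load is 18.7 N and the TCP has drifted about 2 mm sideways. I'll recentre while pressing on slowly.

Request:
{"name": "arm_command", "arguments": {"rows": [{"dx":-0.0015,"dy":0.0015,"dz":0,"yaw":0,"jaw":-1},{"dx":-0.0015,"dy":0.0015,"dz":-0.001,"yaw":0,"jaw":-1},{"dx":-0.0015,"dy":0.0015,"dz":-0.003,"yaw":0,"jaw":-1}]}}

```text
t: 16.38
tool_pos: [0.5164, -0.2226, 0.0903]
eef_rot: [-0.258, 0.966, -0.003, 0.003]
force: [-2.5, 0.9, 17.0]
opening: 0.0853
grasp_force: 10.2
```

```bash
cat > st.py <<'E'
from h import *
s=arm.read_state(); T=s['tool_pos']; n=s['eef_rot']; print(s['t'].__round__(2),T.round(4),n.round(4),'F',s['force'].round(1),'M',s['moment'].round(2),'op',round(s['opening'],4),'g',round(s['grasp_force'],1))
a=np.radians(119.7);Y=np.array([np.cos(a),np.sin(a),0]);d=T-np.array([.5148,-.2216,0]);F=s['force'];M=s['moment']
Mt=M-np.cross([0,0,-.17],F)
print('offY',(d@Y).round(4),'offX',(d@[Y[1],-Y[0],0]).round(4),'FY',(F@Y).round(1),'FX',(F@[Y[1],-Y[0],0]).round(1),'imb arm(mm)',(1000*np.array([-Mt[1],Mt[0],0])@Y/F[2]).round(1))
E
python3 st.py
```

```text
16.38 [ 0.5164 -0.2226  0.0903] [-0.2577  0.9662 -0.0035  0.0026] F [-2.5  0.9 17. ] M [-0.09  0.42  0.06] op 0.0853 g 10.2
offY -0.0017 offX 0.0009 FY 2.0 FX -1.8 imb arm(mm) -12.4
```

Request:
{"name": "arm_command", "arguments": {"rows": [{"dx":-0.001,"dy":0.001,"dz":-0.002,"yaw":0,"jaw":-1},{"dx":-0.001,"dy":0.001,"dz":-0.004,"yaw":0,"jaw":-1},{"dx":-0.001,"dy":0.001,"dz":-0.006,"yaw":0,"jaw":-1}]}}

```text
t: 16.75
tool_pos: [0.5164, -0.2225, 0.0843]
eef_rot: [-0.258, 0.966, -0.005, 0.004]
force: [0.1, -2.7, 13.8]
opening: 0.0856
grasp_force: 7.5
```

```bash
python3 st.py; python3 look.py w10.png cap:.069 lever_a_tip:.075
```

```text
16.75 [ 0.5164 -0.2225  0.0843] [-0.2578  0.9662 -0.0047  0.0035] F [ 0.1 -2.7 13.8] M [-0.35 -0.02  0.05] op 0.0856 g 7.5
offY -0.0016 offX 0.0009 FY -2.4 FX -1.2 imb arm(mm) 6.7
16.75 [ 0.5164 -0.2225  0.0843] tooly deg 119.87 F [ 0.1 -2.7 13.8] open 0.0856
cap 0.8 385 302 [ 0.5101 -0.1295  0.069 ]
cap 0.6 253 244 [ 0.5159 -0.2239  0.069 ]
lever_a_tip 0.91 366 238 [ 0.4778 -0.1729  0.075 ]
```

Request:
{"name": "arm_command", "arguments": {"rows": [{"dx":0,"dy":0,"dz":-0.002,"yaw":0,"jaw":-1},{"dx":0,"dy":0,"dz":-0.004,"yaw":0,"jaw":-1},{"dx":0,"dy":0,"dz":-0.006,"yaw":0,"jaw":-1},{"dx":0,"dy":0,"dz":-0.006,"yaw":0,"jaw":-1}]}}

```text
t: 17.4
tool_pos: [0.5155, -0.221, 0.0772]
eef_rot: [-0.258, 0.966, -0.003, 0.003]
force: [1.0, 0.1, 12.9]
opening: 0.0852
grasp_force: 5.0
```

```bash
python3 st.py; python3 look.py w11.png lever_a_tip:.06
```

```text
17.4 [ 0.5155 -0.221   0.0772] [-0.2577  0.9662 -0.0029  0.0029] F [ 1.   0.1 12.9] M [-0.12 -0.07 -0.04] op 0.0852 g 5.0
offY 0.0002 offX 0.0009 FY -0.3 FX 0.9 imb arm(mm) -6.4
17.4 [ 0.5155 -0.221   0.0772] tooly deg 119.86 F [ 1.   0.1 12.9] open 0.0852
lever_a_tip 0.77 350 234 [ 0.4817 -0.1752  0.06  ]
```

Request:
{"name": "arm_command", "arguments": {"rows": [{"dx":0,"dy":0,"dz":-0.002,"yaw":0,"jaw":-1},{"dx":0,"dy":0,"dz":-0.004,"yaw":0,"jaw":-1},{"dx":0,"dy":0,"dz":-0.006,"yaw":0,"jaw":-1},{"dx":0,"dy":0,"dz":-0.008,"yaw":0,"jaw":-1},{"dx":0,"dy":0,"dz":-0.009,"yaw":0,"jaw":-1}]}}

```text
t: 18.12
tool_pos: [0.5147, -0.2205, 0.0671]
eef_rot: [-0.258, 0.966, -0.002, 0.002]
force: [0.5, -0.2, 8.0]
opening: 0.0857
grasp_force: 3.9
```

```bash
python3 st.py
```

```text
18.12 [ 0.5147 -0.2205  0.0671] [-0.2576  0.9662 -0.0022  0.0021] F [ 0.5 -0.2  8. ] M [-0.05 -0.1  -0.01] op 0.0857 g 3.9
offY 0.001 offX 0.0004 FY -0.4 FX 0.3 imb arm(mm) -2.2
```

The arms are down to about 1.6 rad, level and balanced. I'll squeeze them shut in small jaw steps at 22 N.

Request:
{"name": "arm_command", "arguments": {"rows": [{"dx":0,"dy":0,"dz":0,"yaw":0,"jaw":-0.93},{"dx":0,"dy":0,"dz":0,"yaw":0,"jaw":-0.86},{"dx":0,"dy":0,"dz":0,"yaw":0,"jaw":-0.79},{"dx":0,"dy":0,"dz":0,"yaw":0,"jaw":-0.72},{"dx":0,"dy":0,"dz":0,"yaw":0,"jaw":-0.65},{"dx":0,"dy":0,"dz":0,"yaw":0,"jaw":-0.6}], "newtons": 22}}

```text
t: 18.88
tool_pos: [0.5149, -0.2213, 0.067]
eef_rot: [-0.258, 0.966, -0.003, 0.002]
force: [1.2, -2.9, 5.9]
opening: 0.0681
grasp_force: 14.0
```

```bash
python3 st.py
```

```text
18.88 [ 0.5149 -0.2213  0.067 ] [-0.2577  0.9662 -0.003   0.0023] F [ 1.2 -2.9  5.9] M [-0.42 -0.28 -0.02] op 0.0681 g 14.0
offY 0.0002 offX 0.0003 FY -3.1 FX -0.4 imb arm(mm) 3.2
```

Request:
{"name": "arm_command", "arguments": {"rows": [{"dx":0,"dy":0,"dz":0,"yaw":0,"jaw":-0.57},{"dx":0,"dy":0,"dz":0,"yaw":0,"jaw":-0.54},{"dx":0,"dy":0,"dz":0,"yaw":0,"jaw":-0.5},{"dx":0,"dy":0,"dz":0,"yaw":0,"jaw":-0.4},{"dx":0,"dy":0,"dz":0,"yaw":0,"jaw":-0.3},{"dx":0,"dy":0,"dz":0,"yaw":0,"jaw":-0.3},{"dx":0,"dy":0,"dz":0,"yaw":0,"jaw":-0.3}], "newtons": 26}}

```text
t: 19.75
tool_pos: [0.515, -0.2213, 0.0672]
eef_rot: [-0.258, 0.966, -0.003, 0.002]
force: [1.0, -2.3, 7.9]
opening: 0.0677
grasp_force: 27.2
```

```bash
python3 st.py
```

```text
19.75 [ 0.515  -0.2213  0.0672] [-0.2577  0.9662 -0.0031  0.0023] F [ 1.  -2.3  7.9] M [-0.42 -0.3   0.03] op 0.0677 g 27.2
offY 0.0001 offX 0.0003 FY -2.5 FX -0.2 imb arm(mm) -11.1
```

The arms stall at 67.7 mm with 27 N, which fits the closed geometry (the outer faces lean out slightly at 1.85 rad). I'll give one slightly firmer squeeze to confirm the stop, then release and check.

Request:
{"name": "arm_command", "arguments": {"rows": [{"dx":0,"dy":0,"dz":0,"yaw":0,"jaw":-0.2},{"dx":0,"dy":0,"dz":0,"yaw":0,"jaw":-0.2},{"dx":0,"dy":0,"dz":0,"yaw":0,"jaw":-0.2}], "newtons": 31}}

```text
t: 20.12
tool_pos: [0.5151, -0.2214, 0.0673]
eef_rot: [-0.258, 0.966, -0.003, 0.002]
force: [1.5, -2.9, 7.7]
opening: 0.0671
grasp_force: 34.5
```

Request:
{"name": "arm_command", "arguments": {"rows": [{"dx":0,"dy":0,"dz":0,"yaw":0,"jaw":-0.7},{"dx":0,"dy":0,"dz":0,"yaw":0,"jaw":-1},{"dx":0,"dy":0,"dz":0,"yaw":0,"jaw":-1},{"dx":0,"dy":0,"dz":0,"yaw":0,"jaw":-1}]}}

```text
t: 20.62
tool_pos: [0.5116, -0.2185, 0.0641]
eef_rot: [-0.258, 0.966, 0.001, -0.001]
force: [0.2, -1.2, 0.2]
opening: 0.0854
grasp_force: 0.0
```

Request:
{"name": "arm_command", "arguments": {"rows": [{"dx":0,"dy":0,"dz":0.03,"yaw":0,"jaw":-1},{"dx":0,"dy":0,"dz":0.08,"yaw":0,"jaw":-1},{"dx":0,"dy":0,"dz":0.13,"yaw":0,"jaw":-1},{"dx":0,"dy":0,"dz":0.13,"yaw":0,"jaw":-1},{"dx":0,"dy":0,"dz":0.13,"yaw":0,"jaw":-1}]}}

```text
t: 21.25
tool_pos: [0.5119, -0.2187, 0.1943]
eef_rot: [-0.258, 0.966, 0.0, -0.0]
force: [0.1, 0.3, 0.3]
opening: 0.0853
grasp_force: 0.0
```

```bash
python3 st.py; python3 look.py w12.png cap:.068 lever_a_tip:.036
python3 - <<'E'
from h import *
for n in ['top','scene']:
    c=cal(n); im=arm.get_image(n)
    for q,z in [('cap',.068),('lever_a_tip',.036),('timer',0),('tube',0),('serum',0),('beaker',0)]:
        for r in arm.landmark_of(q,n)[:3]:
            v,u=r['centre']; print(n,q,round(r['score'],2),round(u),round(v),atz(c,u,v,z).round(3))
E
```

```text
21.25 [ 0.5119 -0.2187  0.1943] [-2.577e-01  9.662e-01  4.000e-04 -4.000e-04] F [0.1 0.3 0.3] M [-0.01  0.08 -0.02] op 0.0853 g 0.0
offY 0.004 offX -0.0011 FY 0.2 FX 0.2 imb arm(mm) 10.7
21.25 [ 0.5119 -0.2187  0.1943] tooly deg 119.87 F [0.1 0.3 0.3] open 0.0853
cap 0.64 341 247 [ 0.5255 -0.1039  0.068 ]
cap 0.59 246 183 [ 0.5137 -0.2269  0.068 ]
lever_a_tip 0.57 322 279 [ 0.5862 -0.0762  0.036 ]
lever_a_tip 0.54 282 178 [ 0.4982 -0.1907  0.036 ]
top cap 0.69 259 183 [ 0.539 -0.057  0.068]
top lever_a_tip 0.45 265 162 [ 0.597 -0.071  0.036]
top timer 0.69 346 124 [ 0.703 -0.29   0.   ]
top timer 0.65 263 246 [ 0.379 -0.067  0.   ]
top tube 0.76 173 127 [0.696 0.171 0.   ]
top serum 0.97 216 126 [0.699 0.056 0.   ]
top beaker 0.78 346 126 [ 0.697 -0.292  0.   ]
scene cap 0.79 253 211 [ 0.489 -0.116  0.068]
scene cap 0.66 288 228 [ 0.515 -0.222  0.068]
scene lever_a_tip 0.59 276 237 [ 0.493 -0.201  0.036]
scene lever_a_tip 0.36 273 202 [ 0.584 -0.091  0.036]
scene timer 0.88 212 239 [ 0.387 -0.072  0.   ]
scene tube 0.68 241 157 [0.69  0.177 0.   ]
scene serum 0.74 268 172 [0.7   0.058 0.   ]
scene beaker 0.93 353 230 [ 0.7   -0.285  0.   ]
scene beaker 0.53 238 155 [0.689 0.193 0.   ]
```

The end state fits on every check I have:
- **Cap:** seated at (0.514, -0.222).
- **Arm a:** its tip is seen about 35 mm from the axis, against 36 mm expected when closed.
- **Both arms:** the pads stopped at a span no wider than the closed one, so both arms are at their stops.
- **Bystanders:** unmoved.
- **Gripper:** clear of everything.

I'll hand it in.

```bash
python3 -c "
from plant import arm
print(arm.finish_job())"
```

```text
the job is handed in; nothing more can be done
None
```

I put the cap on the port with its arms open, then swung both arms down together until they stopped, and handed the job in at about 21 s with the gripper clear. Press readings reached 18.7 N and pinch readings 36.2 N; I inferred from the finger gap, not by sight, that arm b is fully closed.

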